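# Slide a shelf spacer along the rail into its corner pocket

### The job

Push the blue shelf spacer flat against the dark steel rail on the middle of the setting plate, then, keeping it against the rail, slide it along into the corner pocket at the end marked by the green tag until it sits home against both the rail and the end stop. Only push it with the fingers: it must stay flat on the plate and never be lifted or tipped. Leave everything else standing where it is, and finish with the gripper clear.

Things in the scene. Friction and masses are not known exactly. Their poses are not given: they have to be found in the camera images.
- plate: Fixed aluminium plate, 8 mm thick, on the bench; it spans x -93 to 67, y -170 to 170 mm. Origin at bench level; x points square to the rail, towards it (away from the robot), y along the rail, z up. On it stand a dark steel rail, two end stops and two lips, all 10 mm high (tops 18 mm above the bench).
- rail_face (a point): Middle of the upper edge of the rail's face: plate x = 30, y = 0, z = 18 mm. The rail runs along the whole plate, 36 mm wide, from x = 30 (face) to 66 mm.
- pocket_a (a point): Where the centre of the spacer's underside lies when home in the pocket at the plate's +y end: plate x = 8, y = 128, z = 8 mm. The end stop's face is at y = 150. A lip 8 mm thick, parallel to the rail, stands from y = 104 to 150 with its inner face at x = -18, so the pocket is 48 mm wide and is entered only along the rail.
- pocket_b (a point): The same for the mirrored pocket at the plate's -y end: plate x = 8, y = -128, z = 8 mm; end stop's face at y = -150, lip from y = -104 to -150.
- blue_spacer: Blue plastic spacer block, loose on the plate, square, 44 x 44 mm and 24 mm high (top 32 mm above the bench), with a 14 mm upright through hole, about 40 to 80 g. Origin at the centre of its underside, x and y square to its sides, z up. It starts near the middle of the plate, clear of the rail, turned up to 0.5 rad from square; any side may lie against the rail.
- green_tag: Fixed green disc, 24 mm across, 4 mm thick, on top of the rail beside the pocket to be used (plate y about +128 or -128 mm). Origin at the centre of its underside.
- red_tag: Fixed red disc, the same size, on top of the rail beside the other pocket, which stays empty.
- standoff: Loose upright brass tube, 18 mm across, 30 mm high, standing on top of the rail (its foot 18 mm above the bench) near the middle; leave it standing. Origin at the centre of its foot.
- white_spacer: Loose white spacer, 44 x 44 x 24 mm, on the bench to the right of the plate; leave it. Origin at the centre of its underside.
- amber_bottle: Loose amber bottle, 48 mm across, 95 mm high, on the bench to the right of the plate; leave it. Origin at the centre of its underside.
- beaker: Loose clear beaker, 70 mm across the rim, 85 mm high, on the bench beyond the plate; leave it. Origin at the centre of its underside.
- screwdriver: Loose screwdriver lying on the bench to the left of the plate; leave it.
- jar: Loose jar with a white cap and pale label, 60 mm across, 60 mm high, on the bench to the left of the plate; leave it. Origin at the centre of its underside.
Mind the look-alikes: they are no part of the job. Of the things like the blue_spacer, leave any that is orange; of the rest the larger one is meant.

How it is judged:
By the outcome, as a careful person would: the job done as asked, in the order asked, and still so for the second after the job is handed in, with the robot touching nothing.
It also fails if it takes over 51 s, if anything falls off the work surface, if the arm or the gripper's body presses on something with over 40 N, if the wrist force passes 120 N, or if a joint passes its speed limit or range.

### The arm

A 7-joint arm with a two-finger parallel gripper is mounted at the origin on the work surface. World frame = base frame: x ahead of the robot, y to its left, z up, the work surface at z = 0. Lengths are in m, angles in rad, forces in N, time in s.
With the tool pointing down it reaches from about 0.4 to 0.85 m from the base axis. Payload 10.4 kg.
Tool frame: the origin (TCP) lies at the very end of the fingers, on their centre line; the grasp point (between the pads) lies 19 mm behind it; x points along the fingers, y is the direction in which the jaws open and shut, and the axes are right-handed (so a half turn about x gives the same grasp; the last joint's range is limited). The gripper opens to 85 mm and grips with 20 to 120 N. Pads are 22 mm wide; open, the fingers measure 114 mm over their backs; the gripper's body (76 mm by 85 mm) begins 54 mm behind the grasp point. The pads swing forward as they close: fully open they stand 13 mm farther back than shut.
Start: joints at [-1.277, 0.332, -0.065, 1.46, 0.022, 1.35, -0.088], TCP at [0.195, 0.594, 0.231] pointing down, gripper open.
Joint ranges: [-2.6, 2.6], [-0.5, 2.12], [-1.47, 1.34], [0.16, 2.42], [-1.27, 4.41], [0.06, 2.06], [-2.6, 2.6]. Speed limits (rad/s): [2.22, 2.22, 2.79, 2.79, 3.14, 3.14, 3.14].

### API

Orientations are given as a unit quaternion [x, y, z, w].
In Python, from workcell import monitor, camera, ticket, regions_of gives the robot as it stands.
- The arm moves only by the tool step_arm, never from a script. Its argument "increments" is a list of rows, each a list of 5 numbers: the finger opening in m, from 0 to 0.0854, then the shift along the world's x, y, z in m, then the turn about the world's z in rad. A call has 1 to 12 rows; each row shifts and turns the commanded pose from where the row before left it; what a row does not reach is not made up. A row lasts 1/12 s, in which the tool goes at most 41.7 mm and 7.16 degrees, less where a joint would pass 70% of its speed; a pose out of reach is approached as far as the arm can. A call with a gripper value outside its range is refused whole. The fingers move at their own pace and stop on an object; "force" is the grip in N (left out, the last holds). Time passes only in rows, so rows that do not move let the fingers close. It gives the time, the measured TCP pose, the force and the opening at its end, in the units of the state.
- monitor.get_obs(): the state, without advancing time (a new reading comes with each control period).
- camera(name): name is "scene" or "top"; returns a dict with "color" (400x640x3 uint8, red, green, blue), "range_z" (400x640 float32, m along the optical axis (not along the pixel's ray), 0 where there is no reading), "fx", "fy", "cx", "cy" (pixels), "k1" (the pictures are not rectified: a ray, as slopes to the right and down, at radius r is drawn at 1 + k1 r^2 times it, then the intrinsics apply), "cam_to_world" (4x4, takes a point from camera to world coordinates). Camera axes: x right, y up, looking along -z (the intrinsics and any distortion apply to the point x, -y, -z); pixel columns grow to the right and rows downward; lengths in m; the calibration is good to about 2 mm. A picture is of the moment at which its call begins.
- ticket.hand_in(): hands the job in, once; it reports no verdict.
Trained networks look in a picture, given as the dict that the camera call returned (one of the last four; its "shot" number tells which), for a name from the list of things; names that differ only in an ending like _2 or _b are one class to them, and where a whole thing is asked for, a point or a joint stands for the part that bears it (a point fixed in the world has none). Each returns a list of dicts, best first, with "p" (0 to 1); they miss things now and then, are a little off and sometimes report something else, mostly with a low value. They report only what shows in the picture. A call takes as long as a camera call. They do not tell look-alikes from the thing itself.
- regions_of(picture, query): "region" (400x640 bool, what is visible of it) and "centre" ([row, column] in pixels, amid what is visible of it).
The state is a dict: "clock": time; "joint_pos": joint angles; "joint_velocities": joint speeds; "tau": joint torques, N m; "position": TCP position; "ee_rot": TCP orientation; "ft_force": force on the tool from outside, world axes, zero at the start; "torque": the same for the moment, N m; "grip_width": opening from 0.0 (shut) to 1.0 (fully open).
Only numpy, scipy, OpenCV 4.12 (cv2) and the standard library are available. Lean on these libraries where they do the work, as an engineer would, in place of code of your own. Each camera call takes 0.05 s, during which the arm holds its last target. There are 200 camera calls.

## Working session

There is one attempt and no reset: what is moved stays moved. The work goes in short steps, Python scripts to look and compute and a tool call to move; the robot and the scene stay as the last step left them, time stands still between calls to the robot, and variables do not carry over. Pictures are saved under pics/ and viewed, about 8 in all and at most 12, crops included, and the job is handed in when it is done.

Besides the shell and the picture viewer there is one more tool, called after "Emit:" by a JSON object that holds its "fn" and its "kwargs". step_arm: Moves the arm, as the interface text tells. Its arguments: {"type":"object","properties":{"increments":{"type":"array"},"force":{"type":"number"}},"required":["increments"]}

```bash
mkdir -p pics
cat > h.py <<'E'
import numpy as np, cv2
from workcell import monitor, camera, ticket, regions_of
def unproj(p,r,c,z=None):
    """pixel -> world; with plane height z, intersect, else use range"""
    K=np.array([[p['fx'],0,p['cx']],[0,p['fy'],p['cy']],[0,0,1.]])
    x,y=cv2.undistortPoints(np.array([[[c,r]]],float),K,np.array([p['k1'],0,0,0.]))[0,0]
    T=np.array(p['cam_to_world']); d=T[:3,:3]@np.array([x,-y,-1.]); o=T[:3,3]
    s=(z-o[2])/d[2] if z is not None else p['range_z'][int(r),int(c)]
    return o+s*d
def save(p,n,crop=None,s=1):
    im=p['color'][:,:,::-1]
    if crop: a,b,c,d=crop; im=im[a:b,c:d]
    cv2.imwrite('pics/'+n,cv2.resize(im,None,fx=s,fy=s,interpolation=cv2.INTER_CUBIC))
E
python3 - <<'E'
from h import *
for n in('top','scene'):
    p=camera(n); save(p,n+'1.png')
    for q in('blue_spacer','green_tag','red_tag','standoff','plate','white_spacer'):
        for d in regions_of(p,q)[:4]:
            r,c=d['centre']; print(n,q,round(d['p'],2),np.round([r,c]),d['region'].sum(),np.round(unproj(p,r,c),3))
o=monitor.get_obs(); print({k:np.round(o[k],3) for k in('clock','position','ee_rot','ft_force')})
E
```

```text
top blue_spacer 0.63 [210. 313.] 273 [0.534 0.038 0.012]
top blue_spacer 0.63 [258. 319.] 136 [0.398 0.02  0.016]
top blue_spacer 0.62 [266. 289.] 287 [0.374 0.1   0.023]
top green_tag 0.63 [189. 366.] 51 [ 0.596 -0.112  0.021]
top red_tag 0.39 [170. 276.] 58 [0.647 0.147 0.025]
top standoff 0.55 [165. 217.] 408 [0.648 0.312 0.061]
top plate 0.81 [201. 320.] 6283 [0.562 0.017 0.005]
top white_spacer 0.85 [232. 446.] 244 [ 0.475 -0.34   0.024]
top white_spacer 0.61 [200. 322.] 6174 [0.565 0.014 0.005]
scene blue_spacer 0.93 [210. 345.] 369 [0.517 0.037 0.02 ]
scene blue_spacer 0.73 [183. 370.] 185 [0.401 0.035 0.017]
scene blue_spacer 0.58 [190. 400.] 320 [0.375 0.111 0.022]
scene green_tag 0.44 [203. 281.] 53 [ 0.602 -0.101  0.02 ]
scene green_tag 0.44 [244. 240.] 1094 [ 0.752 -0.097  0.014]
scene red_tag 0.58 [269. 348.] 73 [0.645 0.144 0.021]
scene plate 0.59 [231. 330.] 7224 [0.584 0.044 0.008]
scene white_spacer 0.53 [137. 254.] 255 [ 0.473 -0.327  0.021]
{'clock': np.float64(0.7), 'position': array([0.195, 0.594, 0.231]), 'ee_rot': array([ 0.112,  0.698, -0.111,  0.698]), 'ft_force': array([ 0.492, -0.394,  0.34 ])}
```

View pics/top1.png

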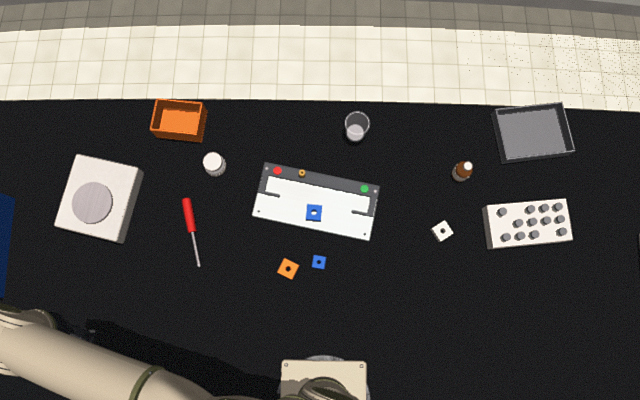

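View pics/scene1.png

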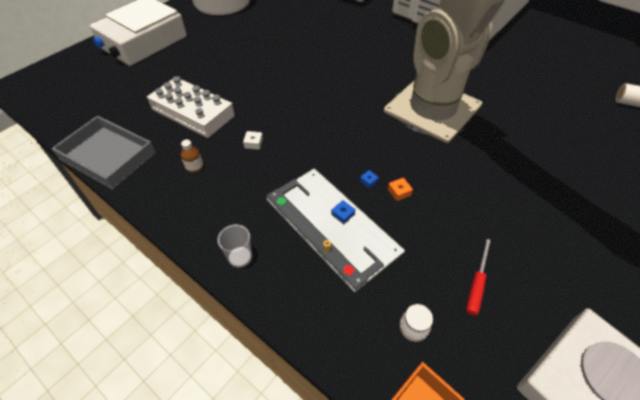

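The blue spacer on the plate, top (210,313), is the larger blue block at 273 px. The look-alikes are the small blue block at (258,319), 136 px, and the orange one at (266,289). The green tag is at (189,366), the -y end, so pocket_b. Next I'll confirm this in one crop and fit the poses.

```bash
cat >> h.py <<'E'
def up(p,rc,z): return np.array([unproj(p,r,c,z)[:2] for r,c in rc])
def colour(p,lo,hi,near=None,rad=25):
    h=cv2.cvtColor(p['color'],cv2.COLOR_RGB2HSV); m=cv2.inRange(h,lo,hi)
    if near:
        k=np.zeros_like(m); cv2.circle(k,(int(near[1]),int(near[0])),rad,255,-1); m&=k
    return m
def tag(p,lo,hi,near,z=.022):
    m=colour(p,lo,hi,near,12); return up(p,np.argwhere(m),z).mean(0)
def rect(p,m,z,s=4000.):
    c=max(cv2.findContours(m,cv2.RETR_EXTERNAL,cv2.CHAIN_APPROX_NONE)[0],key=cv2.contourArea)[:,0,::-1]
    w=up(p,c,z); return cv2.minAreaRect((w*s).astype(np.float32)),s
E
python3 - <<'E'
from h import *
for n,bl,g,rd in(('top',(210,313),(189,366),(170,276)),('scene',(210,345),(203,281),(269,348))):
    p=camera(n)
    print(n,'cam',np.round(np.array(p['cam_to_world'])[:3,3],2))
    G=tag(p,(40,100,60),(85,255,255),g); R=tag(p,(0,120,80),(8,255,255),rd)
    y=(R-G); L=np.hypot(*y); y/=L; x=np.array([y[1],-y[0]])
    print('G',G.round(4),'R',R.round(4),'L',L.round(4),'yaw',np.arctan2(x[1],x[0]).round(4),'mid',((G+R)/2).round(4))
    m=colour(p,(100,100,40),(125,255,255),bl,22)
    (c,wh,a),s=rect(p,m,.032); print('blue@32',np.array(c)/s,np.array(wh)/s,a)
    (c,wh,a),s=rect(p,m,.02); print('blue@20',np.array(c)/s)
    # white plate edges along plate x through several y: brightness profile at z=8, as function of plate x
    mid=(G+R)/2; o=mid-.048*x
    K=np.array([[p['fx'],0,p['cx']],[0,p['fy'],p['cy']],[0,0,1.]]);Ti=np.linalg.inv(np.array(p['cam_to_world']))
    def pr(w,z):
        q=Ti@np.array([w[0],w[1],z,1]);q=np.array([q[0],-q[1],-q[2]])
        return cv2.projectPoints(q.reshape(1,3),np.zeros(3),np.zeros(3),K,np.array([p['k1'],0,0,0.]))[0].ravel()
    gray=cv2.cvtColor(p['color'],cv2.COLOR_RGB2GRAY).astype(np.float32)
    def prof(P,Q,z):
        t=np.linspace(0,1,121); uv=np.float32([pr(P+k*(Q-P),z) for k in t])
        v=cv2.remap(gray,uv[None,:,0].copy(),uv[None,:,1].copy(),cv2.INTER_LINEAR)[0]
        i=np.argmax(np.abs(np.gradient(cv2.GaussianBlur(v[None],(0,0),3)[0])));return t[i]
    W=lambda a,b:o+a*x+b*y
    for b in(-60,-30,40,80): 
        b/=1000
        print(b,'near edge x(-93)',round(-.118+.05*prof(W(-.118,b),W(-.068,b),.008),4),'face x(30)',round(.01+.035*prof(W(.01,b),W(.045,b),.018 if n=='top' else .018),4))
    for a in(-.07,-.045): print('ends y',*[round(s*(.15+.04*prof(W(a,s*.15),W(a,s*.19),.008)),4) for s in(-1,1)])
    if n=='top': save(p,'crop.png',(150,280,240,400),4)
E
```

```text
top cam [0.27 0.02 1.44]
G [ 0.5976 -0.1068] R [0.6467 0.1444] L 0.256 yaw -0.1929 mid [0.6222 0.0188]
blue@32 [0.52407129 0.03609112] [0.04166315 0.04430044] 85.2619857788086
blue@20 [0.5262005  0.03620036]
-0.06 near edge x(-93) -0.0942 face x(30) 0.0281
-0.03 near edge x(-93) -0.0938 face x(30) 0.0278
0.04 near edge x(-93) -0.0938 face x(30) 0.0281
0.08 near edge x(-93) -0.0938 face x(30) 0.0281
ends y -0.171 0.171
ends y -0.1713 0.171
scene cam [1.02 0.37 0.83]
G [ 0.5973 -0.1054] R [0.6467 0.1449] L 0.2551 yaw -0.1947 mid [0.622  0.0197]
blue@32 [0.53027844 0.04029789] [0.04913877 0.05039312] 84.71070098876953
blue@20 [0.52295703 0.03537106]
-0.06 near edge x(-93) -0.0955 face x(30) 0.0298
-0.03 near edge x(-93) -0.0955 face x(30) 0.0301
0.04 near edge x(-93) -0.0951 face x(30) 0.0345
0.08 near edge x(-93) -0.0951 face x(30) 0.0298
ends y -0.1717 0.171
ends y -0.1727 0.1713
```

View pics/crop.png

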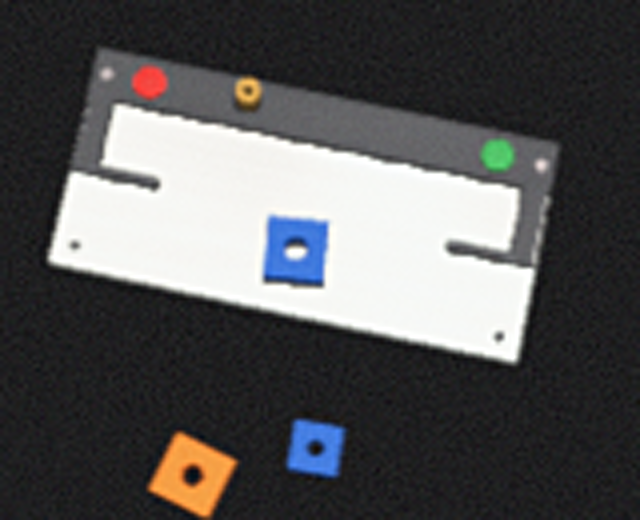

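The crop confirms it: the blue spacer at crop (297,250) is the one on the plate, larger than the small blue block at (315,448). The orange one is at (195,475). The green tag is at (498,155), at the right or -y end, so the target is pocket_b. The standoff is on the rail at (248,92), away from the path.

Plate origin ≈ (.574,.028), yaw -0.193. The spacer is at plate (-49,-1) mm, turned +0.11. I'll move behind it.

Emit:
{"fn": "step_arm", "kwargs": {"increments": [[0.01,0.014,-0.0274,0,0.0123],[0.01,0.014,-0.0274,0,0.0123],[0.01,0.014,-0.0274,0,0.0123],[0.01,0.014,-0.0274,0,0.0123],[0.01,0.014,-0.0274,0,0.0123],[0.01,0.014,-0.0274,0,0.0123],[0.01,0.014,-0.0274,0,0.0123],[0.01,0.014,-0.0274,0,0.0123],[0.01,0.014,-0.0274,0,0.0123],[0.01,0.014,-0.0274,0,0.0123]]}}

```text
clock: 1.63
position: [0.3352, 0.3185, 0.2316]
ee_rot: [0.068, 0.704, -0.068, 0.704]
ft_force: [0.8, -0.6, 0.9]
grip_width: 0.117
```

Emit:
{"fn": "step_arm", "kwargs": {"increments": [[0.01,0.014,-0.0274,0,0],[0.01,0.014,-0.0274,0,0],[0.01,0.014,-0.0274,0,0],[0.01,0.014,-0.0274,0,0],[0.01,0.014,-0.0274,0,0],[0.01,0.014,-0.0274,0,0],[0.01,0.014,-0.0274,0,0],[0.01,0.014,-0.0274,0,0],[0.01,0.014,-0.0274,0,0],[0.01,0.014,-0.0274,0,0],[0.01,0,0,0,0],[0.01,0,0,0,0]]}}

```text
clock: 2.63
position: [0.4751, 0.0444, 0.2315]
ee_rot: [0.07, 0.704, -0.07, 0.704]
ft_force: [1.0, 0.6, -0.2]
grip_width: 0.119
```

Emit:
{"fn": "step_arm", "kwargs": {"increments": [[0.01,0,0,-0.03,0],[0.01,0,0,-0.03,0],[0.01,0,0,-0.03,0],[0.01,0,0,-0.03,0],[0.01,0,0,-0.03,0],[0.01,0,0,-0.03,0],[0.01,0,0,-0.02,0],[0.01,0,0,-0.01,0],[0.01,0,0,-0.006,0],[0.01,0,0,0,0]]}}

```text
clock: 3.47
position: [0.4743, 0.0465, 0.0149]
ee_rot: [0.068, 0.704, -0.068, 0.703]
ft_force: [0.2, -0.9, 0.4]
grip_width: 0.113
```

Run:
```python
from h import *
o=monitor.get_obs(); print(np.round(o['joint_pos'],2))
p=camera('scene'); save(p,'s2.png',(130,280,250,430),4)
```

```text
[-0.61  0.28  0.46  2.08 -0.17  0.82  1.33]
```

View pics/s2.png

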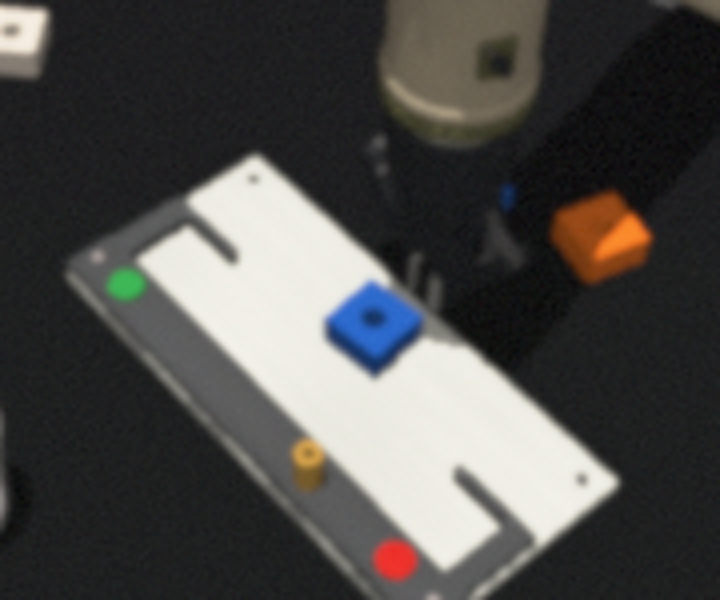

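Fingers, at crop (425,283), stand centred behind the spacer at (375,320). Pushing toward the rail.

Emit:
{"fn": "step_arm", "kwargs": {"increments": [[0.01,0.0059,-0.0012,0,0],[0.01,0.0059,-0.0012,0,0],[0.01,0.0059,-0.0012,0,0],[0.01,0.0059,-0.0012,0,0],[0.01,0.0059,-0.0012,0,0],[0.01,0.0059,-0.0012,0,0],[0.01,0.0059,-0.0012,0,0],[0.01,0.0059,-0.0012,0,0],[0.01,0.0059,-0.0012,0,0],[0.01,0.0059,-0.0012,0,0],[0.01,0.0039,-0.0008,0,0],[0.01,0.002,-0.0004,0,0]]}}

```text
clock: 4.52
position: [0.5402, 0.0325, 0.0153]
ee_rot: [0.068, 0.704, -0.068, 0.704]
ft_force: [-0.9, 0.1, -0.0]
grip_width: 0.12
```

Emit:
{"fn": "step_arm", "kwargs": {"increments": [[0.01,0.002,-0.0004,0,0],[0.01,0.002,-0.0004,0,0],[0.01,0,0,0,0]]}}

```text
clock: 4.77
position: [0.5439, 0.0319, 0.0153]
ee_rot: [0.068, 0.704, -0.068, 0.704]
ft_force: [0.3, 0.6, -0.1]
grip_width: 0.117
```

```bash
cat >> h.py <<'E'
O=np.array([.574,.028]); X=np.array([.981,-.192]); Y=np.array([.192,.981])
def pl(w): d=np.array(w[:2])-O; return (np.array([d@X,d@Y])*1000).round(1)
def blue(n,near,rad=22):
    p=camera(n); m=colour(p,(100,100,40),(125,255,255),near,rad); (c,wh,a),s=rect(p,m,.032)
    print(n,'blue plate mm',pl(np.array(c)/s),(np.array(wh)/s*1000).round(1),'ang',round((a+11.05+45)%90-45,1)); return p
E
python3 - <<'E'
from h import *
print(pl(monitor.get_obs()['position']))
blue('top',(195,313)); p=blue('scene',(220,335)); save(p,'s3.png',(130,280,250,430),4)
E
```

```text
[-30.3  -2. ]Traceback (most recent call last):
  File "<stdin>", line 3, in <module>
  File "h.py", line 28, in blue
    p=camera(n); m=colour(p,(100,100,40),(125,255,255),near,rad); (c,wh,a),s=rect(p,m,.032)
                                                                             ~~~~^^^^^^^^^^
  File "h.py", line 23, in rect
    c=max(cv2.findContours(m,cv2.RETR_EXTERNAL,cv2.CHAIN_APPROX_NONE)[0],key=cv2.contourArea)[:,0,::-1]
      ~~~^^^^^^^^^^^^^^^^^^^^^^^^^^^^^^^^^^^^^^^^^^^^^^^^^^^^^^^^^^^^^^^^^^^^^^^^^^^^^^^^^^^^
ValueError: max() iterable argument is empty
```

Top view is blocked by the arm, so I'll use force instead: push in small rows until contact shows.

Emit:
{"fn": "step_arm", "kwargs": {"increments": [[0.01,0.0015,-0.0003,0,0],[0.01,0.0015,-0.0003,0,0],[0.01,0,0,0,0]]}}

```text
clock: 5.07
position: [0.5468, 0.0313, 0.0154]
ee_rot: [0.068, 0.704, -0.068, 0.704]
ft_force: [-0.3, -0.0, 0.4]
grip_width: 0.114
```

Run:
```python
from h import *
print(pl(monitor.get_obs()['position']))
p=blue('scene',(220,335)); save(p,'s3.png',(130,280,250,430),4)
```

```text
[-27.3  -2. ]
scene blue plate mm [8.6 1.8] [51.1 50.9] ang -0.4
```

View pics/s3.png

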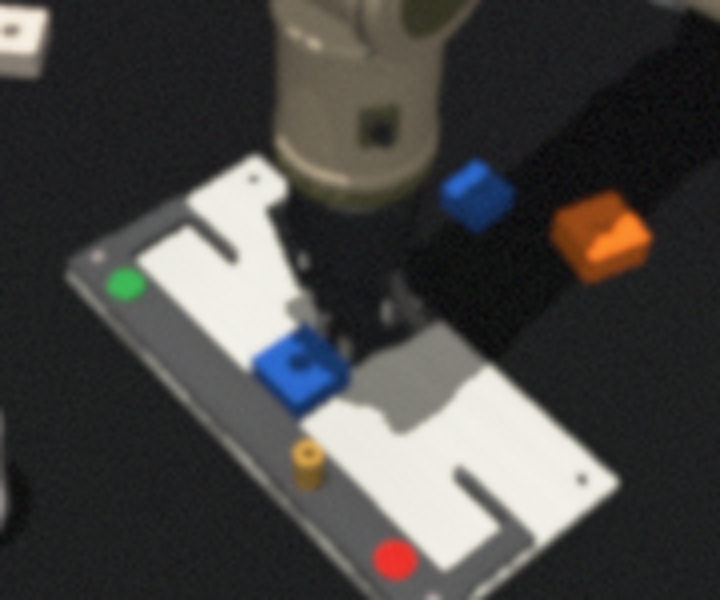

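The spacer, at crop (300,370), is square and almost at the rail, but there's no force yet. Pushing on.

Emit:
{"fn": "step_arm", "kwargs": {"increments": [[0.01,0.001,-0.0002,0,0],[0.01,0.001,-0.0002,0,0],[0.01,0.001,-0.0002,0,0]]}}

```text
clock: 5.37
position: [0.5484, 0.031, 0.0152]
ee_rot: [0.068, 0.705, -0.068, 0.703]
ft_force: [-11.0, 0.9, 7.8]
grip_width: 0.116
```

Emit:
{"fn": "step_arm", "kwargs": {"increments": [[0.01,0.001,-0.0002,0,0],[0.01,0,0,0,0]]}}

```text
clock: 5.53
position: [0.5484, 0.031, 0.0149]
ee_rot: [0.068, 0.706, -0.068, 0.702]
ft_force: [-11.6, 1.9, 9.2]
grip_width: 0.12
```

Firm contact at 11.6 N. TCP at plate x = -25.7 agrees with the seated geometry (-14 - 11). Now I'll back off, lift, and turn -90° to get to the +y side.

Emit:
{"fn": "step_arm", "kwargs": {"increments": [[0.01,-0.0074,0.0014,0,0],[0.01,-0.0074,0.0014,0,0],[0.01,-0.0074,0.0014,0,0],[0.01,-0.0074,0.0014,0,0],[0.01,0,0,0.028,0],[0.01,0,0,0.028,0],[0.01,0,0,0.028,0],[0.01,0,0,0,-0.1122],[0.01,0,0,0,-0.1122],[0.01,0,0,0,-0.1122],[0.01,0,0,0,-0.1122],[0.01,0,0,0,-0.1122]]}}

```text
clock: 6.53
position: [0.5205, 0.0363, 0.0994]
ee_rot: [0.263, 0.657, -0.262, 0.657]
ft_force: [0.1, 0.7, -0.5]
grip_width: 0.119
```

Emit:
{"fn": "step_arm", "kwargs": {"increments": [[0.004,0.0075,0.0035,0,-0.1122],[0.004,0.0075,0.0035,0,-0.1122],[0.004,0.0075,0.0035,0,-0.1122],[0.004,0.0075,0.0035,0,-0.1122],[0.004,0.0075,0.0035,0,-0.1122],[0.004,0.0075,0.0035,0,-0.1122],[0.004,0.0075,0.0035,0,-0.1122],[0.004,0.0075,0.0035,0,-0.1122],[0.004,0.0075,0.0035,0,-0.1122],[0.004,0,0,0,0],[0.004,0,0,0,0]]}}

```text
clock: 7.45
position: [0.5881, 0.0677, 0.0991]
ee_rot: [-0.545, -0.45, 0.545, -0.45]
ft_force: [-0.3, -0.4, -0.5]
grip_width: 0.046
```

Run:
```python
from h import *
o=monitor.get_obs();print(pl(o['position']),np.round(o['joint_pos'],2))
from scipy.spatial.transform import Rotation as R
print('jaw yaw vs plate x',(np.arctan2(*R.from_quat(o['ee_rot']).as_matrix()[[1,0],1])+.193)%np.pi)
p=blue('scene',(222,325)); save(p,'s4.png',(130,280,250,430),4)
```

```text
[ 6.2 41.7] [-0.76  0.44  0.72  1.74 -0.32  1.09 -0.13]
jaw yaw vs plate x 0.0030316143695836018
scene blue plate mm [8.4 0.6] [53. 51.] ang 0.1
```

View pics/s4.png

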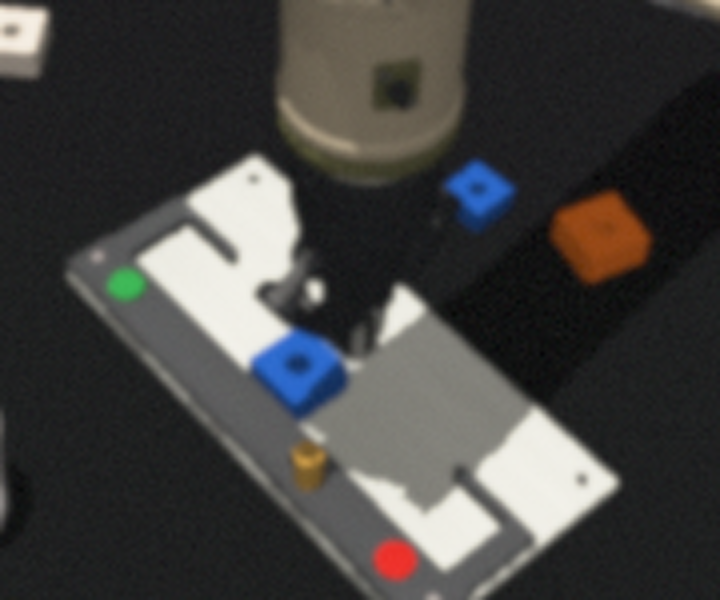

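The spacer, at crop (298,368), lies flat on the rail and the standoff is upright at (308,465). Descending beside the +y face.

Emit:
{"fn": "step_arm", "kwargs": {"increments": [[0.004,0,0,-0.02,0],[0.004,0,0,-0.02,0],[0.004,0,0,-0.02,0],[0.004,0,0,-0.012,0],[0.004,0,0,-0.008,0],[0.004,0,0,-0.004,0],[0.004,0,0,0,0]]}}

```text
clock: 8.08
position: [0.5882, 0.0674, 0.0151]
ee_rot: [-0.546, -0.449, 0.546, -0.449]
ft_force: [-0.1, -1.1, 1.2]
grip_width: 0.049
```

Emit:
{"fn": "step_arm", "kwargs": {"increments": [[0.004,-0.001,-0.0059,0,0],[0.004,-0.001,-0.0059,0,0],[0.004,-0.001,-0.0059,0,0],[0.004,-0.001,-0.0059,0,0],[0.004,-0.001,-0.0059,0,0],[0.004,-0.001,-0.0059,0,0],[0.004,-0.001,-0.0059,0,0],[0.004,-0.001,-0.0059,0,0],[0.004,-0.001,-0.0059,0,0],[0.004,-0.001,-0.0059,0,0]]}}

```text
clock: 8.92
position: [0.5782, 0.0081, 0.0152]
ee_rot: [-0.546, -0.449, 0.546, -0.449]
ft_force: [-0.8, 0.7, 0.9]
grip_width: 0.044
```

Run:
```python
from h import *
print(pl(monitor.get_obs()['position']))
p=blue('scene',(215,312)); save(p,'s5.png',(130,280,250,430),4)
```

```text
[  8.  -18.7]
scene blue plate mm [ 10.2 -53.3] [16.8  9.6] ang -0.4
```

View pics/s5.png

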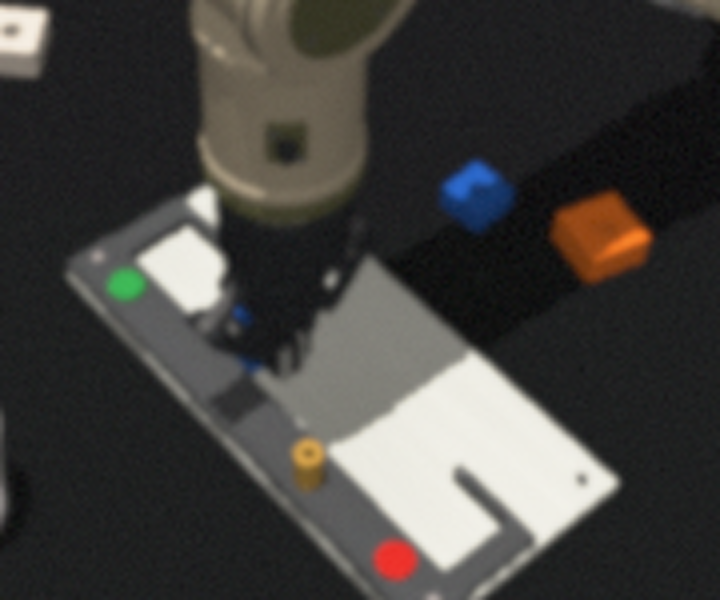

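The spacer is mostly shaded by the gripper. The visible blue at crop (245,340) puts it at about y = -53 by the rail, where it should be. Continuing.

Emit:
{"fn": "step_arm", "kwargs": {"increments": [[0.004,-0.0011,-0.0059,0,0],[0.004,-0.001,-0.0059,0,0],[0.004,-0.0011,-0.0059,0,0],[0.004,-0.001,-0.0059,0,0],[0.004,-0.0011,-0.0059,0,0],[0.004,-0.001,-0.0059,0,0],[0.004,-0.0011,-0.0059,0,0],[0.004,-0.001,-0.0059,0,0],[0.004,-0.0011,-0.0059,0,0],[0.004,-0.001,-0.0059,0,0]]}}

```text
clock: 9.8
position: [0.5678, -0.051, 0.0153]
ee_rot: [0.546, 0.449, -0.546, 0.449]
ft_force: [-0.5, 0.2, 0.6]
grip_width: 0.047
```

Emit:
{"fn": "step_arm", "kwargs": {"increments": [[0.004,-0.0006,-0.0029,0,0],[0.004,-0.0006,-0.0029,0,0],[0.004,-0.0006,-0.0029,0,0],[0.004,-0.0006,-0.0029,0,0],[0.004,0,0,0,0]]}}

```text
clock: 10.22
position: [0.5655, -0.0627, 0.0154]
ee_rot: [-0.546, -0.449, 0.546, -0.449]
ft_force: [0.0, -0.4, -0.8]
grip_width: 0.048
```

Emit:
{"fn": "step_arm", "kwargs": {"increments": [[0.004,-0.0002,-0.001,0,0],[0.004,-0.0002,-0.001,0,0],[0.004,-0.0002,-0.001,0,0]]}}

```text
clock: 10.47
position: [0.5651, -0.0648, 0.0154]
ee_rot: [0.546, 0.449, -0.546, 0.449]
ft_force: [0.0, 0.4, 0.2]
grip_width: 0.045
```

Emit:
{"fn": "step_arm", "kwargs": {"increments": [[0.004,-0.0002,-0.001,0,0],[0.004,-0.0002,-0.001,0,0],[0.004,0,0,0,0]]}}

```text
clock: 10.72
position: [0.5645, -0.0672, 0.0153]
ee_rot: [-0.546, -0.449, 0.546, -0.449]
ft_force: [-0.5, 1.0, 0.3]
grip_width: 0.046
```

Emit:
{"fn": "step_arm", "kwargs": {"increments": [[0.004,-0.0002,-0.001,0,0],[0.004,0,0,0,0]]}}

```text
clock: 10.88
position: [0.5644, -0.0681, 0.0153]
ee_rot: [0.546, 0.449, -0.546, 0.449]
ft_force: [-0.2, 0.1, -0.6]
grip_width: 0.044
```

Emit:
{"fn": "step_arm", "kwargs": {"increments": [[0.004,-0.0002,-0.001,0,0],[0.004,0,0,0,0]]}}

```text
clock: 11.05
position: [0.5643, -0.0682, 0.0154]
ee_rot: [0.546, 0.45, -0.546, 0.449]
ft_force: [1.0, 3.6, 1.1]
grip_width: 0.05
```

Emit:
{"fn": "step_arm", "kwargs": {"increments": [[0.004,-0.0002,-0.001,0,0],[0.004,0,0,0,0]]}}

```text
clock: 11.22
position: [0.5644, -0.0683, 0.0154]
ee_rot: [0.546, 0.45, -0.545, 0.449]
ft_force: [1.1, 6.5, 1.7]
grip_width: 0.049
```

Contact with the end stop. I'll press once more with a small drag toward the rail, then retreat along +y and lift.

Emit:
{"fn": "step_arm", "kwargs": {"increments": [[0.004,-0.0002,-0.001,0,0],[0.004,0.001,-0.0002,0,0],[0.004,0.001,-0.0002,0,0],[0.004,0,0,0,0]]}}

```text
clock: 11.55
position: [0.5652, -0.0684, 0.015]
ee_rot: [0.546, 0.451, -0.545, 0.448]
ft_force: [-4.2, 10.8, 4.6]
grip_width: 0.047
```

Emit:
{"fn": "step_arm", "kwargs": {"increments": [[0.004,0.0009,0.0049,0,0],[0.004,0.0009,0.0049,0,0],[0.004,0.0009,0.0049,0,0],[0.004,0.0009,0.0049,0,0],[0.004,0,0,0.02,0],[0.004,0,0,0.03,0],[0.004,0,0,0.03,0],[0.004,0,0,0.03,0],[0.004,-0.01,0.03,0.03,0],[0.004,-0.01,0.03,0.02,0],[0.004,-0.01,0.03,0.01,0],[0.004,-0.01,0.03,0,0]]}}

```text
clock: 12.55
position: [0.5307, 0.0681, 0.1867]
ee_rot: [0.548, 0.448, -0.545, 0.45]
ft_force: [0.3, 1.1, 0.4]
grip_width: 0.046
```

Emit:
{"fn": "step_arm", "kwargs": {"increments": [[0.004,-0.01,0.035,0,0],[0.004,-0.01,0.035,0,0],[0.004,-0.01,0.035,0,0],[0.004,-0.01,0.035,0,0],[0.004,-0.01,0.035,0,0],[0.004,-0.01,0.035,0,0],[0.004,0,0,0,0]]}}

```text
clock: 13.13
position: [0.4664, 0.285, 0.1836]
ee_rot: [0.544, 0.453, -0.544, 0.451]
ft_force: [-0.5, 0.7, 0.1]
grip_width: 0.048
```

Run:
```python
from h import *
for n,c,k in(('top',(200,362),(150,250,240,400)),('scene',(200,292),(150,250,230,390))):
    p=camera(n)
    for d in regions_of(p,'blue_spacer'): print(n,np.round(d['centre']),pl(unproj(p,*d['centre'],.032)))
    save(p,n+'6.png',k,4)
try: blue('top',(196,362)); blue('scene',(196,292))
except Exception as e: print(e)
a=[cv2.imread(f'pics/{n}6.png') for n in('top','scene')]; cv2.imwrite('pics/f.png',cv2.resize(np.vstack(a),None,fx=.74,fy=.74))
```

```text
top [268. 286.] [-218.7   40.4]
top [200. 362.] [  12.6 -127.1]
top [258. 316.] [-174.3  -35.7]
scene [188. 402.] [-211.9   48.1]
scene [191. 295.] [   6.7 -121.1]
scene [182. 371.] [-163.8  -19.8]
top blue plate mm [   8.2 -127.3] [45.  48.5] ang -0.2
scene blue plate mm [  10.6 -122.3] [56.7 47.9] ang -1.1
```

View pics/f.png

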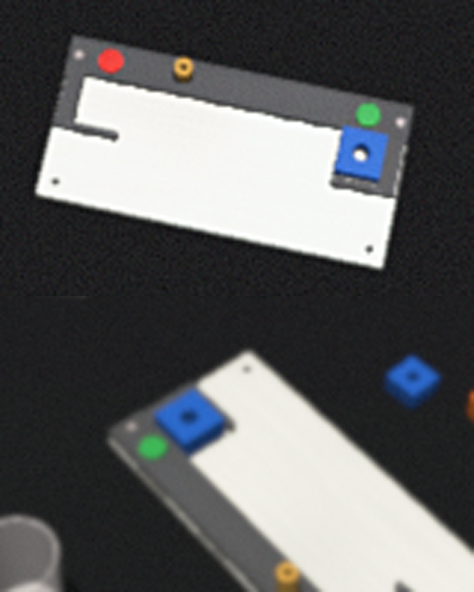

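The spacer sits at plate (8.2,-127.3), angle -0.2°, against a target of (8,-128). No white gap shows at the rail or the stop, the standoff is upright, and the gripper is well clear. Handing in.

```bash
python3 -c "
from workcell import ticket; print(ticket.hand_in())"
```

```text
the job is handed in; nothing more can be done
None
```

The blue spacer is home in the green-tag pocket at the plate's -y end, against both the rail and the end stop, and the job was handed in at about 13.5 s of the 51 s allowed.

**What I did:** I pushed it square onto the rail with the nearly closed fingers, and contact showed at about 11 N. I then backed off, turned the gripper 90° and slid it along the rail with a slight bias toward the rail. It met the end stop with about 11 N and no further motion. The gripper then retreated along +y and up, well clear of everything.

**Last checks:**
- **Top camera:** it puts the spacer at plate (8.2, -127.3) mm, turned -0.2°, against a nominal (8, -128). No gap shows at the rail or the stop, and the standoff is upright.
- **Scene camera:** it read (10.6, -122.3) mm and -1.1°. That oblique outline includes the block's side faces, so I gave it less weight.
- **Stopping point:** the fingers stopped about 2 mm further along -y than I expected from the rail push. I put this down to calibration of the plate position.
- **Mid-slide:** the arm hid most of the spacer, so I relied on force and position there.
- **Not re-checked:** I did not measure the other loose objects again at the end.

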